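# Lay out stripped shaft parts for reassembly in reverse order

## Task

The four shaft parts lie on the pads of the steel strip-down tray, from left to right in the order in which they came off the shaft. Move them all to the wooden assembly rack, one in each bay, in the reverse order: the leftmost part goes to the rightmost bay and so on, as seen from the robot. Leave each part lying flat in the middle of its bay, the same way up as it was.

Things in the scene. Friction and masses are not known exactly. Their poses are not given: they have to be found in the camera images.
- strip_tray: the strip-down tray, fixed: a plain grey steel plate 312 mm long (its y axis) by 76 mm deep (its x axis), 12 mm thick, bare but for 4 square black rubber pads in a row, their centres at y = -114, -38, +38 and +114 mm. Both racks are turned less than 10 degrees, so their +y ends are at the robot's left; x points away from the robot. Either may be the nearer. The origin is the centre of the underside, on the bench top
- assembly_rack: the assembly rack, fixed: a plywood board of the same 312 x 76 mm, its top face 12 mm above the bench, with 5 wooden strips 5 mm wide and 8 mm high across it that part it into 4 open-ended bays, each 71 mm wide; bay centres at x = 0, y = -114, -38, +38, +114 mm. The bays are open toward the robot and away from it (x), so fingers that close along x have room; strips and neighbours are close along y. Origin: centre of the underside; axes as for the tray
- bearing_mid (a point): the ball bearing: a flat steel ring 52 mm across and 15 mm high, 25 mm bore, lying flat. The point is its centre, half-way up, z its upright axis. Loose; it may be turned any way about z and lies within 3 mm of the middle of its pad
- gear_mid (a point): the gear: a toothed steel wheel 52 mm across the teeth and 16 mm thick with a 36 mm hub on top, 26 mm high in all, 25 mm bore, lying flat with the hub up. The point is its centre, half-way up, z its upright axis. Loose; it may be turned any way about z and lies within 3 mm of the middle of its pad
- sleeve_mid (a point): the spacer sleeve: a plain aluminium tube 36 mm across and 45 mm high, 25 mm bore, standing on end. The point is its centre, half-way up, z its upright axis. Loose; it may be turned any way about z and lies within 3 mm of the middle of its pad
- nut_mid (a point): the big rust-brown hexagon nut: 30 mm across flats (its x axis is normal to one pair of flats), 34 mm across corners and 17 mm high, lying flat. The point is its centre, half-way up, z its upright axis. Loose; turned by up to 0.3 rad against the tray and lies within 3 mm of the middle of its pad
- pad_bearing_top (a point): the pad on which the bearing lies at the start (fixed, 66 x 66 x 8 mm black rubber, all four pads alike; which pad of the row it is varies). The point is the centre of its top face, 20 mm above the bench
- pad_gear_top (a point): the pad on which the gear lies at the start (fixed, 66 x 66 x 8 mm black rubber, all four pads alike; which pad of the row it is varies). The point is the centre of its top face, 20 mm above the bench
- pad_sleeve_top (a point): the pad on which the sleeve lies at the start (fixed, 66 x 66 x 8 mm black rubber, all four pads alike; which pad of the row it is varies). The point is the centre of its top face, 20 mm above the bench
- pad_nut_top (a point): the pad on which the nut lies at the start (fixed, 66 x 66 x 8 mm black rubber, all four pads alike; which pad of the row it is varies). The point is the centre of its top face, 20 mm above the bench
Mind the look-alikes: they are no part of the job. What is shaped like the part that bears gear_mid but purple or red is not meant.

How it is judged:
By the outcome, as a careful person would: the job done as asked, in the order asked, and still so for the second after the job is handed in, with the robot touching nothing.
It also fails if it takes over 80 s, if anything falls off the work surface, if the arm or the gripper's body presses on something with over 40 N, if the wrist force passes 120 N, or if a joint passes its speed limit or range.

## Robot

A 6-joint arm with a two-finger parallel gripper is mounted at the origin on a cart in front of the work surface, level with it; the furniture and walls round the work are solid. World frame = base frame: x ahead of the robot, y to its left, z up, the work surface at z = 0. Lengths are in m, angles in degrees, forces in N, time in s.
With the tool pointing down it reaches from about 0.325 to 0.85 m from the base axis. Payload 15.5 kg.
Tool frame: the origin (TCP) lies at the very end of the fingers, on their centre line; the grasp point (between the pads) lies arm.grip_depth behind it (arm.grip_depth is the distance from the TCP to the grasp point, in m); z points along the fingers, y is the direction in which the jaws open and shut (so a half turn about z gives the same grasp; the last joint's range is limited). The gripper opens to 91 mm and grips with 3 to 60 N. Pads are 32 mm wide; open, the fingers measure 118 mm over their backs; the gripper's body (76 mm by 178 mm) begins 60 mm behind the grasp point.
Start: joints at [60.418, 28.281, 77.091, -0, 74.628, -5.472], TCP at [0.255, 0.57, 0.214] pointing down, gripper open.
Joint ranges: [-166.48, 166.48], [-47.26, 123.95], [12.59, 153.08], [-70.14, 250.14], [6.76, 159.57], [-176.63, 176.63]. Speed limits (degrees/s): [108.29, 108.29, 147.25, 172.46, 172.46, 172.46].

## Interface

Orientations are given as a 3x3 rotation matrix whose columns are the frame's x, y, z axes.
In Python, from rig import arm gives the robot as it stands. Calls block until the motion is done:
- arm.move_to(position, orientation): joint-space move of the TCP to a pose.
- arm.move_l(position, orientation=None, feed=0.15): straight line of the TCP; orientation=None keeps the orientation; feed is the mean speed in m/s.
- arm.move_joints(angles): joint-space move.
- arm.grip(opening): finger opening in m; the grip force is fixed at half the most; returns when the fingers have stopped.
- arm.sleep(seconds).
- arm.solve_ik(position, orientation): joint angles nearest the present ones, or None.
- arm.snapshot(name): name is "scene" or "top" or "wrist"; returns the picture (480x640x3 uint8, red, green, blue); there is no depth.
- arm.get_calibration(name): a dict with "intrinsics" (3x3 intrinsics, pixels), "cam_to_world" (4x4, takes a point from camera to world coordinates). Camera axes: x right, y down, z forward; pixel columns grow to the right and rows downward; lengths in m; the calibration is good to about 2 mm. The wrist camera is an equidistant fisheye: a pixel r from the principal point sees the ray r / f radians off the axis. A picture is of the moment at which its call begins: read the wrist's pose just before it. get_calibration takes no time and is no camera call; for the wrist camera it gives the pose at the moment of the call.
A pose or a line that the arm cannot do raises arm.Unreachable and nothing moves.
- arm.sign_off(): hands the job in, once; it reports no verdict.
Readings, each from a call of its own:
- arm.current_t(): time.
- arm.current_joint_positions(): joint angles.
- arm.current_dq(): joint speeds.
- arm.current_tau(): joint torques, N m.
- arm.current_ee_pos(): TCP position.
- arm.current_tool_rot(): TCP orientation.
- arm.current_force(): force on the tool from outside, world axes, zero at the start.
- arm.current_torque(): the same for the moment, N m.
- arm.current_width(): finger opening in m.
Only numpy, scipy, OpenCV 4.12 (cv2) and the standard library are available. Lean on these libraries where they do the work, as an engineer would, in place of code of your own. Each camera call takes 0.05 s, during which the arm holds its last target. There are 200 camera calls.

## Working session

There is one attempt and no reset: what is moved stays moved. The work goes in short steps, each a Python script; the robot and the scene stay as the last script left them, time stands still between calls to the robot, and variables do not carry over. Pictures are saved under pics/ and viewed, about 12 in all and at most 16, crops included, and the job is handed in when it is done.

```bash
mkdir -p pics
python3 - <<'E'
from rig import arm
import cv2,numpy as np
for n in("top","scene"):
    im=arm.snapshot(n);cv2.imwrite(f"pics/{n}0.png",im[:,:,::-1]);c=arm.get_calibration(n);print(n,c["intrinsics"],c["cam_to_world"])
print(arm.grip_depth,arm.current_tool_rot(),arm.current_t(),arm.current_width())
E
```

```text
top [[440.82566347   0.         320.07056871]
 [  0.         440.82566347 234.43845388]
 [  0.           0.           1.        ]] [[ 0.01883745 -0.99287392  0.11767132  0.44995041]
 [-0.99977544 -0.01756301  0.01185822 -0.11418191]
 [-0.00970706 -0.11786827 -0.99298179  0.92101663]
 [ 0.          0.          0.          1.        ]]
scene [[584.42088079   0.         320.7129176 ]
 [  0.         584.42088079 231.2662426 ]
 [  0.           0.           1.        ]] [[ 0.79438361 -0.33445301  0.50704621  0.12318059]
 [-0.60729838 -0.42086077  0.67384337 -0.70458938]
 [-0.01197308 -0.84321848 -0.53743767  0.56917164]
 [ 0.          0.          0.          1.        ]]
0.0188 [[-9.12751583e-01  4.08514691e-01 -5.42272141e-04]
 [ 4.08515040e-01  9.12751065e-01 -9.77116502e-04]
 [ 9.57930282e-05 -1.11339096e-03 -9.99999376e-01]] 0.1 0.09113665041096117
```

View pics/top0.png

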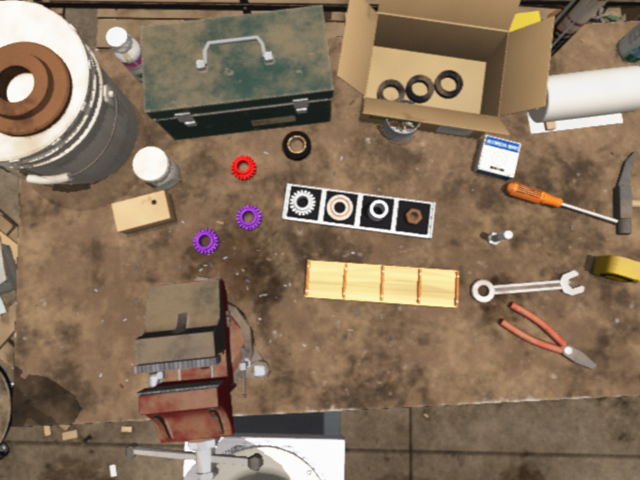

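View pics/scene0.png

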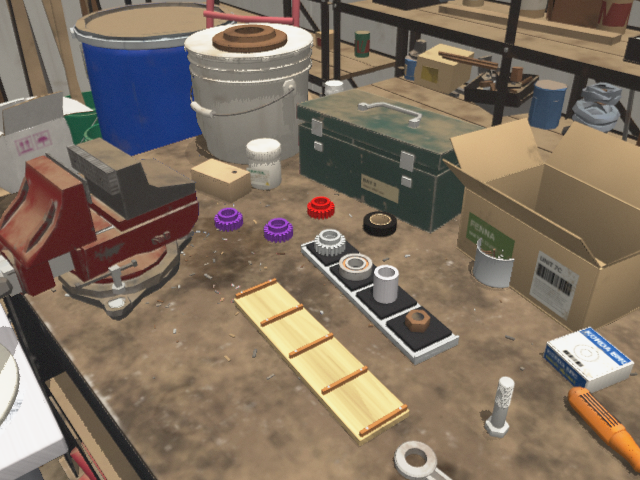

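```bash
cat > h.py <<'E'
import cv2,numpy as np
def cast(px,cal,z,fish=False):
    """pixels (n,2) -> world points on the plane height z"""
    K=np.array(cal["intrinsics"]);T=np.array(cal["cam_to_world"])
    p=(np.atleast_2d(px).astype(float)-K[:2,2])/[K[0,0],K[1,1]]
    if fish:
        r=np.linalg.norm(p,axis=1,keepdims=True)+1e-12
        d=np.hstack([p/r*np.sin(r),np.cos(r)])
    else: d=np.hstack([p,np.ones((len(p),1))])
    d=d@T[:3,:3].T;o=T[:3,3]
    return o+d*((z-o[2])/d[:,2:])
def rect(mask,cal,z):
    """largest blob's hull on the plane z: centre, long axis yaw (of +y axis vs world y), size mm"""
    cs=cv2.findContours(mask,cv2.RETR_EXTERNAL,cv2.CHAIN_APPROX_NONE)[0]
    c=np.vstack([k for k in cs if cv2.contourArea(k)>15])[:,0]
    w=cast(c,cal,z)[:,:2]
    (cx,cy),(a,b),_=r=cv2.minAreaRect((w*1000).astype(np.float32))
    q=cv2.boxPoints(r);e=max((q[1]-q[0],q[2]-q[1]),key=np.linalg.norm)
    e=e*np.sign(e[1]); return np.array([cx,cy])/1000,np.degrees(np.arctan2(-e[0],e[1])),(a,b)
E
python3 - <<'E'
from rig import arm
from h import *
im=cv2.imread("pics/top0.png");cal=arm.get_calibration("top")
hsv=cv2.cvtColor(im,cv2.COLOR_BGR2HSV)
def roi(m,x0,y0,x1,y1):
    o=np.zeros_like(m);o[y0:y1,x0:x1]=m[y0:y1,x0:x1];return o
S,V,H=hsv[...,1],hsv[...,2],hsv[...,0]
tray=roi(((S<50)&(V>120)).astype(np.uint8)*255,270,175,445,245)
rack=roi(((V>150)&(S>60)).astype(np.uint8)*255,295,252,468,315)
rack=cv2.morphologyEx(rack,cv2.MORPH_OPEN,np.ones((3,3)))
print("tray",rect(tray,cal,.012));print("rack",rect(rack,cal,.012))
crop=im[170:320,270:470];v=cv2.resize(crop,None,fx=4,fy=4,interpolation=cv2.INTER_CUBIC)
m=cv2.resize((tray|rack)[170:320,270:470],None,fx=4,fy=4,interpolation=cv2.INTER_NEAREST)
cv2.drawContours(v,cv2.findContours(m,0,1)[0],-1,(255,0,255),1);cv2.imwrite("pics/crop1.png",v)
E
```

```text
tray (array([ 0.60969897, -0.18195256]), np.float32(-6.6756306), (316.174560546875, 78.84415435791016))
rack (array([ 0.44752097, -0.23080081]), np.float32(-1.0265477), (311.9267272949219, 110.0277328491211))
```

View pics/crop1.png

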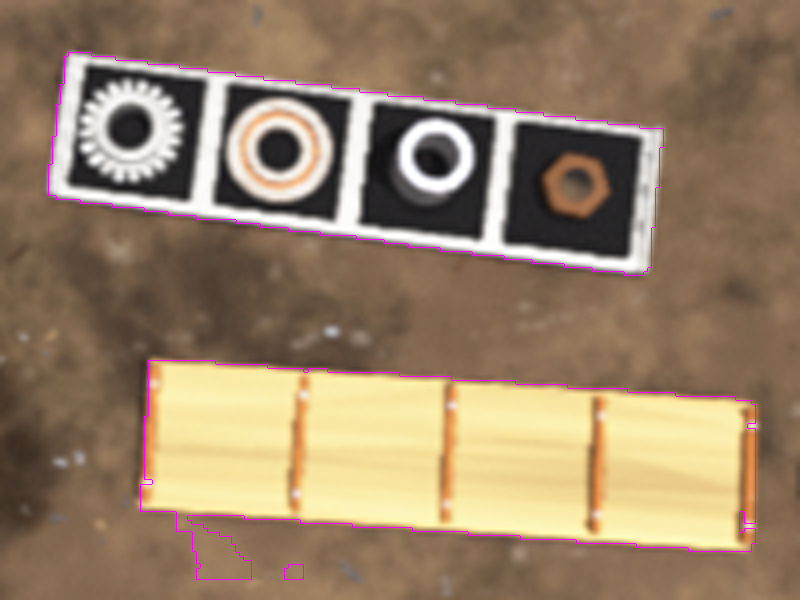

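The top view shows gear, bearing, sleeve and nut from left to right; crop pixels are about (130,127), (278,150), (435,157) and (575,185). The rack below it is empty. The rack mask picked up some ground clutter, so I'll tighten it. Then I'll go over the tray for wrist views.

```bash
cat >> h.py <<'E'
def frame(c,yawdeg):
    a=np.radians(yawdeg);T=np.eye(3);T[:2,:2]=[[np.cos(a),-np.sin(a)],[np.sin(a),np.cos(a)]];T[:2,2]=c;return T
def tool(yawdeg,flip=1):
    """tool down, jaw axis along the x axis of a frame turned by yaw"""
    a=np.radians(yawdeg);y=flip*np.array([np.cos(a),np.sin(a),0]);z=np.array([0,0,-1.]);return np.c_[np.cross(y,z),y,z]
E
python3 - <<'E'
from rig import arm
from h import *
im=cv2.imread("pics/top0.png");cal=arm.get_calibration("top")
hsv=cv2.cvtColor(im,cv2.COLOR_BGR2HSV);S,V,H=[hsv[...,i] for i in(1,2,0)]
m=((V>200)&(S>60)).astype(np.uint8)*255;o=np.zeros_like(m);o[252:315,295:468]=m[252:315,295:468]
n,l,st,_=cv2.connectedComponentsWithStats(o);o=np.isin(l,[i for i in range(1,n) if st[i,4]>200]).astype(np.uint8)*255
print("rack",rect(o,cal,.012))
for f in(1,-1):
    print(f,[np.round(arm.solve_ik(p,tool(-5,f)),0) if arm.solve_ik(p,tool(-5,f)) is not None else None for p in([.55,-.18,.25],[.62,-.07,.04],[.45,-.35,.05],[.45,-.12,.05],[.60,-.3,.04])])
f=min((1,-1),key=lambda f:abs(arm.solve_ik([.55,-.18,.25],tool(-5,f))[5]))
for i,(p) in enumerate(([.59,-.19,.26],[.43,-.235,.26])):
    arm.move_to(p,tool(-5,f)); arm.sleep(.2)
    c=arm.get_calibration("wrist");w=arm.snapshot("wrist");cv2.imwrite(f"pics/w{i}.png",w[:,:,::-1]);np.save(f"pics/w{i}.npy",dict(intrinsics=c["intrinsics"],cam_to_world=c["cam_to_world"]),allow_pickle=True)
    print(f,np.round(c["cam_to_world"],3),c["intrinsics"][0],arm.current_t())
E
```

```text
rack (array([ 0.45935114, -0.23100793]), np.float32(-2.9528608), (310.2922058105469, 75.50190734863281))
1 [array([-24.,  23.,  81.,  -0.,  76., -19.]), array([-12.,  40.,  87.,  -0.,  54.,  -7.]), array([-44.,  36.,  94.,  -0.,  50., -39.]), array([-22.,  30., 109.,  -0.,  41., -17.]), array([-32.,  43.,  79.,  -0.,  58., -27.])]
-1 [array([-24.,  23.,  81.,  -0.,  76., 161.]), array([-12.,  40.,  87.,  -0.,  54., 173.]), array([-44.,  36.,  94.,  -0.,  50., 141.]), array([-22.,  30., 109.,  -0.,  41., 163.]), array([-32.,  43.,  79.,  -0.,  58., 153.])]
1 [[ 0.996 -0.083 -0.024  0.598]
 [-0.086 -0.959 -0.269 -0.114]
 [-0.     0.27  -0.963  0.431]
 [ 0.     0.     0.     1.   ]] [371.64829954   0.         323.31446864] 3.275
1 [[ 0.996 -0.083 -0.023  0.438]
 [-0.086 -0.959 -0.269 -0.159]
 [-0.     0.27  -0.963  0.43 ]
 [ 0.     0.     0.     1.   ]] [371.64829954   0.         323.31446864] 4.225
```

```bash
python3 -c "
import cv2,numpy as np
a=[cv2.resize(cv2.imread(f'pics/w{i}.png'),(400,300)) for i in(0,1)];cv2.imwrite('pics/ww.png',np.hstack(a))"
```

```text
(no output)
```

View pics/ww.png

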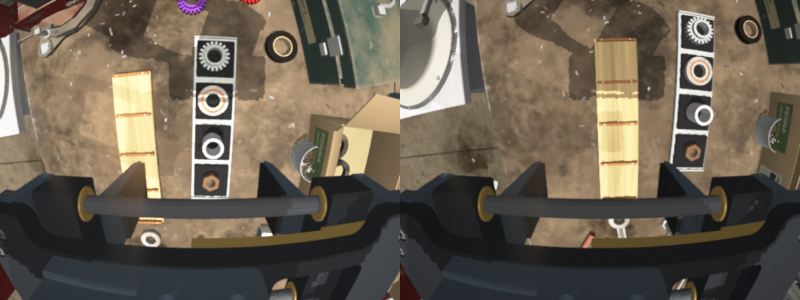

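In both wrist views, the tray row (gear, bearing, sleeve, nut) and the empty rack show clearly. In w0 at full resolution the parts are near (428,112), (425,200), (426,290) and (421,366). Next I'll measure the parts in these views.

```bash
cat > meas.py <<'E'
from h import *
w=cv2.imread("pics/w0.png");c=np.load("pics/w0.npy",allow_pickle=True).item()
hsv=cv2.cvtColor(w,cv2.COLOR_BGR2HSV)
# tray outline and rack from wrist views
P=dict(gear=((428,112),.036,52),bearing=((425,200),.035,52),sleeve=((426,290),.065,36),nut=((421,366),.037,34))
v=cv2.resize(w[60:400,370:490],None,fx=4,fy=4,interpolation=cv2.INTER_CUBIC)
for n,((u,r),z,d) in P.items():
    x0,y0=u-27,r-27
    k=cv2.resize(w[y0:y0+54,x0:x0+54],None,fx=4,fy=4,interpolation=cv2.INTER_CUBIC)
    g=k.max(2);t=cv2.threshold(g,0,255,cv2.THRESH_OTSU)
    if n=="sleeve": t=(0,((g>185)*255).astype(np.uint8))
    l,lab,st,cen=cv2.connectedComponentsWithStats(t[1])
    # blob nearest centre that is not touching the border
    ok=[i for i in range(1,l) if st[i,4]>300 and st[i,0]>0 and st[i,1]>0 and st[i,0]+st[i,2]<216 and st[i,1]+st[i,3]<216]
    if not ok: print(n,"none",st);continue
    b=max(ok,key=lambda i:st[i,4]);cs,hi=cv2.findContours((lab==b).astype(np.uint8),cv2.RETR_CCOMP,1)
    for q,zz in((max((q for q,h in zip(cs,hi[0]) if h[3]<0),key=cv2.contourArea),z),(max((q for q,h in zip(cs,hi[0]) if h[3]>=0),key=cv2.contourArea,default=None),.046 if n=="gear" else z)):
        if q is None: continue
        px=(q[:,0]+.5)/4-.5+[x0,y0]
        p=cast(px,c,zz,True)[:,:2]*1000
        cc,rr=cv2.minEnclosingCircle(p.astype(np.float32));e=cv2.fitEllipse(p.astype(np.float32))
        print(n,"circle",np.round(cc,1),round(2*rr,1),"ellipse",np.round(e[0],1),np.round(e[1],1), "rect",np.round(cv2.minAreaRect(cv2.convexHull(p.astype(np.float32)))[1:],1).tolist() if n=="nut" else "")
        cv2.drawContours(v,[(((px-[370,60])*4+1.5).round().astype(int))[:,None]],-1,(255,0,255),1)
cv2.imwrite("pics/m.png",cv2.rotate(cv2.resize(v,None,fx=.58,fy=.58,interpolation=cv2.INTER_AREA),cv2.ROTATE_90_COUNTERCLOCKWISE))
cal=c
for name,f,roi,fn in(("tray","w0",(380,60,480,405),lambda S,V:(S<60)&(V>115)),("rack","w1",(300,60,390,320),lambda S,V:(V>90)&(S>75))):
    im=cv2.imread(f"pics/{f}.png");hs=cv2.cvtColor(im,cv2.COLOR_BGR2HSV);m=fn(hs[...,1],hs[...,2]).astype(np.uint8)*255
    o=np.zeros_like(m);x0,y0,x1,y1=roi;o[y0:y1,x0:x1]=m[y0:y1,x0:x1];o=cv2.morphologyEx(o,cv2.MORPH_OPEN,np.ones((2,2)))
    cal=np.load(f"pics/{f}.npy",allow_pickle=True).item()
    cs=max(cv2.findContours(o,0,1)[0],key=lambda k:cv2.minAreaRect(k)[1][0]*cv2.minAreaRect(k)[1][1])[:,0]
    p=cast(cs,cal,.012,True)[:,:2]*1000;r=cv2.minAreaRect(p.astype(np.float32));print(name,r)
    cv2.imwrite(f"pics/{name}m.png",o)
E
python3 meas.py
```

```text
gear none [[    0     0   216   216 23614]
 [   18     0   198   216 22202]
 [  163     0    53    24   840]]
bearing circle [ 726.7 -168.3] 7.2 ellipse [ 726.5 -168. ] [5.4 7. ] rect 
sleeve none [[    0     0   216   216 46195]
 [  209    36     7    18    89]
 [    0    51    22    16   205]
 [   25    67    16     9   109]
 [   13    78    10     8    58]]
nut none [[    0     0   216   216 17642]
 [    0    33   216   183 29014]]
tray ((716.7544555664062, -439.4418640136719), (26.67377471923828, 35.944122314453125), 8.268637657165527)
rack ((459.6223449707031, -231.9072265625), (310.96551513671875, 113.65351867675781), 85.47464752197266)
```

View pics/m.png

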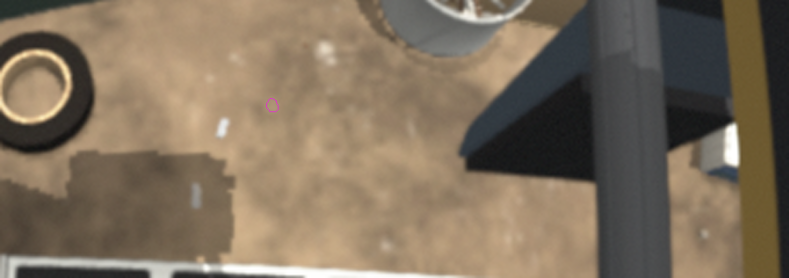

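The crop shows bare bench, because I scaled the pixels wrongly (the factor is 1.6, not 2). I'll correct that and rerun.

```bash
sed -i 's/(428,112)/(342,90)/;s/(425,200)/(339,160)/;s/(426,290)/(341,234)/;s/(421,366)/(336,293)/;s/w\[60:400,370:490\]/w[45:345,290:400]/;s/\[370,60\]/[290,45]/;s/(380,60,480,405)/(305,50,390,322)/;s/(300,60,390,320)/(305,50,390,325)/;s/u-27,r-27/u-24,r-24/;s/y0+54,x0:x0+54/y0+48,x0:x0+48/;s/<216/<192/g;s/fx=.58,fy=.58/fx=.66,fy=.66/' meas.py
sed -i 's/(V>90)&(S>75)/(V>140)\&(S>70)/' meas.py
python3 meas.py
```

```text
gear none [[    0     0   192   192 17078]
 [    0     0   192   192 19763]
 [  179     0    13     2    23]]
bearing none [[    0     0   192   192 13429]
 [    5     4   187   188 23435]]
sleeve none [[    0     0   192   185 26696]
 [    0    44   192   148 10168]]Traceback (most recent call last):
  File "meas.py", line 22, in <module>
    print(n,"circle",np.round(cc,1),round(2*rr,1),"ellipse",np.round(e[0],1),np.round(e[1],1), "rect",np.round(cv2.minAreaRect(cv2.convexHull(p.astype(np.float32)))[1:],1).tolist() if n=="nut" else "")
                                                                                                      ~~~~~~~~^^^^^^^^^^^^^^^^^^^^^^^^^^^^^^^^^^^^^^^^^^^^^^^^^^^^^^^^^^^^^
    return _wrapfunc(a, 'round', decimals=decimals, out=out)
    return _wrapit(obj, method, *args, **kwds)
    conv = _array_converter(obj)
ValueError: setting an array element with a sequence. The requested array has an inhomogeneous shape after 1 dimensions. The detected shape was (2,) + inhomogeneous part.
```

```bash
cat > m2.py <<'E'
from h import *
w=cv2.imread("pics/w0.png");c=np.load("pics/w0.npy",allow_pickle=True).item()
P=dict(gear=((342,90),.036,.046,25,0),bearing=((339,160),.035,.035,25,0),sleeve=((341,234),.065,.065,19,185),nut=((336,293),.037,.037,19,60))
s=4;v=cv2.resize(w[50:330,295:395],None,fx=s,fy=s,interpolation=cv2.INTER_CUBIC)
big=cv2.resize(w,None,fx=s,fy=s,interpolation=cv2.INTER_CUBIC).max(2)
for n,((u,r),zo,zi,R,th) in P.items():
    m=np.zeros_like(big);cv2.circle(m,(u*s+2,r*s+2),R*s,255,-1)
    vals=big[m>0]; t=th or cv2.threshold(vals,0,255,cv2.THRESH_OTSU)[0]
    b=((big>t)&(m>0)).astype(np.uint8);cs,hi=cv2.findContours(b,cv2.RETR_CCOMP,1)
    for hole,z in((0,zo),(1,zi)):
        k=[q for q,h in zip(cs,hi[0]) if (h[3]>=0)==bool(hole)]
        if not k: continue
        q=max(k,key=cv2.contourArea);px=(q[:,0]+.5)/s-.5
        p=cast(px,c,z,True)[:,:2]*1000;p32=p.astype(np.float32)
        cc,rr=cv2.minEnclosingCircle(p32);e=cv2.fitEllipse(p32)
        print(n,"hole" if hole else "out",t,"circ",np.round(cc,1),round(2*rr,1),"ell",np.round(e[0],1),np.round(e[1],1))
        if n=="nut" and not hole:
            h=cv2.convexHull(p32)[:,0];an=np.radians(np.arange(-30,30,.5))
            wd=[np.ptp(h@[np.cos(a),np.sin(a)]) for a in an];i=np.argmin(np.convolve(wd,np.ones(5)/5,'same')[3:-3])+3
            print("nut flats yaw",np.degrees(an[i]),"width",wd[i],max(wd))
        cv2.drawContours(v,[((px-[295,50]+.5)*s).round().astype(int)[:,None]],-1,(255,0,255),1)
cv2.imwrite("pics/m2.png",cv2.rotate(cv2.resize(v,None,fx=.7,fy=.7,interpolation=cv2.INTER_AREA),0))
for name,f,(x0,y0,x1,y1),fn in(("tray","w0",(305,50,390,325),lambda S,V:(S<60)&(V>115)),("rack","w1",(305,50,390,325),lambda S,V:(S>70)&(V>165))):
    im=cv2.imread(f"pics/{f}.png");hs=cv2.cvtColor(im,cv2.COLOR_BGR2HSV);m=fn(hs[...,1],hs[...,2]).astype(np.uint8)*255
    o=np.zeros_like(m);o[y0:y1,x0:x1]=m[y0:y1,x0:x1]
    n,l,st,_=cv2.connectedComponentsWithStats(o);o=np.isin(l,[i for i in range(1,n) if st[i,4]>200]).astype(np.uint8)
    k=np.vstack(cv2.findContours(o,0,1)[0])[:,0]
    cal=np.load(f"pics/{f}.npy",allow_pickle=True).item()
    print(name,cv2.minAreaRect((cast(k,cal,.012,True)[:,:2]*1000).astype(np.float32)))
E
python3 m2.py
python3 -c "
import cv2,numpy as np
a=cv2.imread('pics/m2.png');b=cv2.rotate(cv2.resize(cv2.imread('pics/w1.png')[50:330,295:395],None,fx=2.8,fy=2.8,interpolation=2),0)
cv2.imwrite('pics/m3.png',np.vstack([a,b[:,:a.shape[1]]]) )"
```

```text
gear out 122.0 circ [621.9 -67.1] 52.4 ell [621.9 -67.1] [48.1 48.4]
gear hole 122.0 circ [621.8 -67.1] 25.1 ell [621.9 -67.2] [24.5 24.6]
bearing out 146.0 circ [ 613.  -143.4] 52.8 ell [ 612.8 -143.2] [50.8 52.4]
bearing hole 146.0 circ [ 613.4 -142.3] 24.9 ell [ 613.4 -142.6] [23.8 23.9]
sleeve out 185 circ [ 606.3 -219. ] 36.3 ell [ 606.5 -218.4] [34.2 35.7]
sleeve hole 185 circ [ 606.2 -219. ] 24.6 ell [ 606.3 -219.1] [23.8 24.2]
nut out 60 circ [ 596.4 -294.5] 47.2 ell [ 597.5 -295.4] [42.8 45.2]
nut flats yaw 0.0 width 43.993408203125 45.11447245841907
nut hole 60 circ [ 608.8 -309.4] 1.8 ell [ 608.9 -309.4] [1.5 1.7]
tray ((611.4176635742188, -183.51248168945312), (315.8157653808594, 78.02814483642578), 83.46707153320312)
rack ((460.5229797363281, -231.27500915527344), (308.73699951171875, 77.35487365722656), 87.20381164550781)
```

View pics/m3.png

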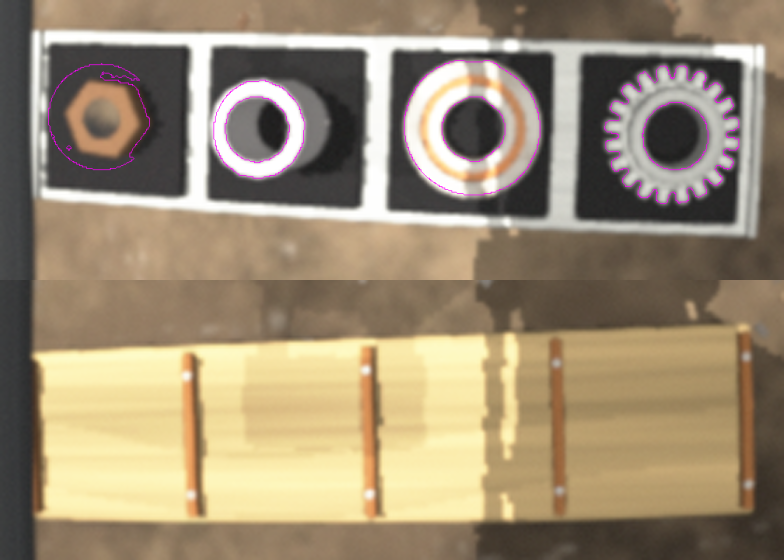

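The contours fit well: gear Ø52.4, bearing Ø52.8, sleeve Ø36.3. All three are within 3 mm of their pad centres. The nut at (100,118) in the crop needs a higher threshold. I'll fix that, then carry the gear to the rightmost bay and check it.

```bash
sed -i 's/(336,293),.037,.037,19,60/(334,294),.037,.037,16,95/' m2.py; python3 m2.py | grep nut
cat >> h.py <<'E'
RACK=frame((.460,-.2313),-2.9)
def carry(arm,xy,yaw,y_bay,d,zg=.0225,H=.125):
    x,y=xy; R=tool(yaw); gx,gy=(RACK@[0,y_bay,1])[:2]; Rr=tool(-2.9)
    arm.move_to([x,y,H],R); arm.grip(min(.085,d+.028)); arm.move_l([x,y,zg],feed=.12)
    arm.grip(d-.012); w0=arm.current_width()
    arm.move_l([x,y,H],feed=.2); w=arm.current_width()
    print("width",w0,w,"F",np.round(arm.current_force(),1))
    if abs(w-d)>.004: print("BAD GRIP");return
    arm.move_to([gx,gy,H],Rr); arm.move_l([gx,gy,zg-.0075],feed=.12); print("down F",np.round(arm.current_force(),1))
    arm.grip(min(.085,d+.026)); arm.move_l([gx,gy,H],feed=.2); print("t",arm.current_t())
E
python3 - <<'E'
from rig import arm
from h import *
carry(arm,(.6219,-.0671),-6.5,-.114,.052)
c=arm.get_calibration("top");cv2.imwrite("pics/t1.png",cv2.resize(arm.snapshot("top")[170:320,270:470,::-1],None,fx=3,fy=3,interpolation=2))
E
```

```text
nut out 95 circ [ 598.  -293.1] 35.2 ell [ 597.7 -293.2] [31.4 33.4]
nut flats yaw -12.000000000000002 width 31.211103502082892 33.65157699296731
nut hole 95 circ [ 601.  -294.9] 11.8 ell [ 602.1 -295.5] [ 5.5 11.9]
width 0.050778066174125426 0.05055669799075139 F [-0.2 -0.6 -2.2]
down F [ 0.4 -0.  -1.8]
t 11.5583
```

View pics/t1.png

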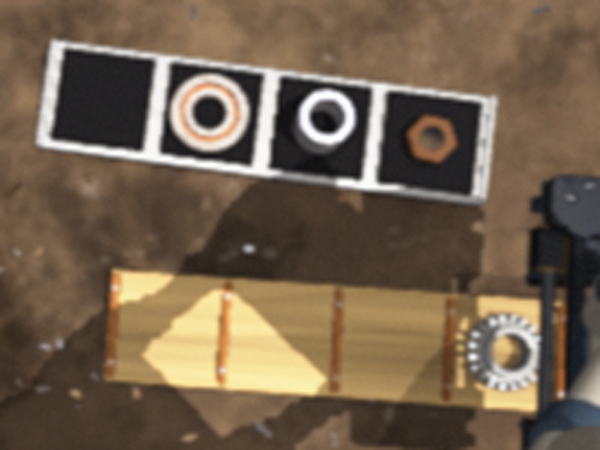

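The gear sits in the rightmost bay, hub up. I'll carry the remaining three.

Run:
```python
from rig import arm
from h import *
carry(arm,(.6132,-.1429),-6.5,-.038,.052)
carry(arm,(.6063,-.2190),-6.5,.038,.036)
carry(arm,(.598,-.2931),-11,.114,.030)
for i,(p) in enumerate(([.43,-.235,.26],[.43,-.335,.26])):
    arm.move_to(p,tool(-5)); arm.sleep(.3)
    c=arm.get_calibration("wrist");cv2.imwrite(f"pics/f{i}.png",arm.snapshot("wrist")[:,:,::-1]);np.save(f"pics/f{i}.npy",dict(intrinsics=c["intrinsics"],cam_to_world=c["cam_to_world"]),allow_pickle=True)
arm.move_to([.5,.1,.3],tool(-5));arm.sleep(.2)
cv2.imwrite("pics/ftop.png",arm.snapshot("top")[:,:,::-1]);print(arm.current_t())
a=cv2.resize(cv2.imread("pics/f1.png")[:340,200:480],None,fx=1.6,fy=1.6);b=cv2.resize(cv2.imread("pics/ftop.png")[180:320,285:475],None,fx=2,fy=2,interpolation=2)
a=a[:,:420];o=np.zeros((544,800,3),np.uint8);o[:a.shape[0],:a.shape[1]]=a;o[:280,420:800]=b;cv2.imwrite("pics/fin.png",o)
```

```text
width 0.051387310488782666 0.051426548626323336 F [-0.3  1.1 -2.7]
down F [ 0.1 -0.5 -2.7]
t 18.2667
width 0.03297424039648241 0.03291742903471287 F [-0.2  0.1 -1.1]
down F [-0.9  0.4 -0.5]
t 24.6583
width 0.02872211947631327 0.029309235399139093 F [ 0.5  0.3 -0.8]
down F [ 0.4  0.4 -0.1]
t 31.1167
34.9333
```

View pics/fin.png

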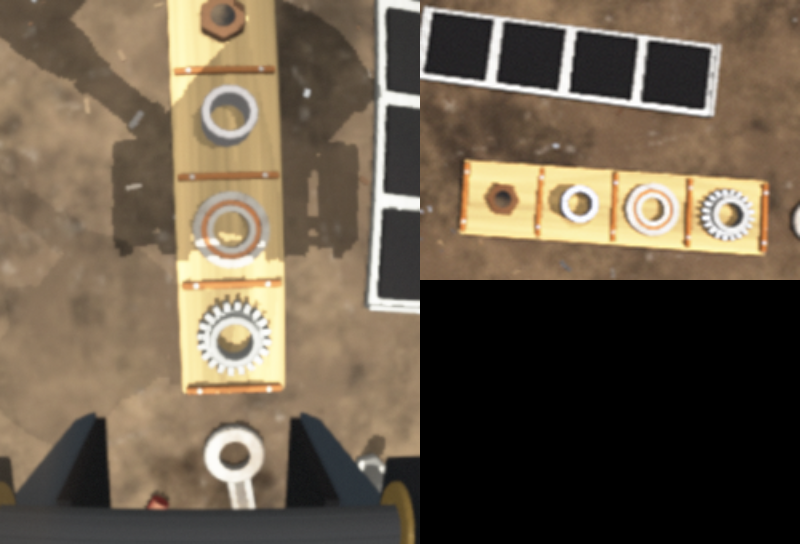

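All four are in order: nut, sleeve, bearing, gear, left to right. I'll do a quick numeric centring check in the rack frame.

Run:
```python
from rig import arm
from h import *
c=arm.get_calibration("top");im=cv2.imread("pics/ftop.png")
hsv=cv2.cvtColor(im,cv2.COLOR_BGR2HSV);o=np.zeros(im.shape[:2],np.uint8);o[255:312,298:468]=((hsv[...,2]>200)&(hsv[...,1]>60))[255:312,298:468]*255
n,l,st,_=cv2.connectedComponentsWithStats(o);r=rect(np.isin(l,[i for i in range(1,n) if st[i,4]>150]).astype(np.uint8)*255,c,.012);print(r)
F=np.linalg.inv(frame(r[0],r[1]));s=4
big=cv2.resize(im,None,fx=s,fy=s,interpolation=cv2.INTER_CUBIC);H=cv2.cvtColor(big,cv2.COLOR_BGR2HSV)
for n,(u,v),z,R in(("nut",(326,279),.029,11),("sleeve",(364.5,282),.057,13),("bearing",(401,284.5),.027,15),("gear",(438.5,287.5),.028,15)):
    m=np.zeros(H.shape[:2],np.uint8);cv2.circle(m,(int(u*s),int(v*s)),R*s,1,-1)
    b=(((H[...,2]<150) if n=="nut" else (H[...,1]<45)&(H[...,2]>150))&(m>0)).astype(np.uint8)
    k=max(cv2.findContours(b,0,1)[0],key=cv2.contourArea)[:,0];p=cast((k+.5)/s-.5,c,z)
    (cx,cy),rr=cv2.minEnclosingCircle((p[:,:2]*1000).astype(np.float32))
    print(n,"rack xy mm",np.round((F@[cx/1000,cy/1000,1])[:2]*1000,1),"dia",round(2*rr,1))
```

```text
(array([ 0.4593161 , -0.23128682]), np.float32(-2.9171877), (309.69024658203125, 75.28850555419922))
nut rack xy mm [  0.4 117.3] dia 26.8
sleeve rack xy mm [ 0.8 39.4] dia 37.8
bearing rack xy mm [  0.6 -36.4] dia 53.7
gear rack xy mm [   0.7 -112. ] dia 54.1
```

```bash
python3 -c "
from rig import arm
print(arm.current_width(),arm.current_t());arm.sign_off()"
```

```text
0.056000852115034874 34.9333
the job is handed in; nothing more can be done
```

All four parts are on the assembly rack in reverse order, and I've handed the job in at 34.9 s. From left to right the bays now hold the nut, sleeve, bearing and gear. Each lies flat the same way up as before, the gear with its hub up. The arm was clear of everything and the gripper empty when I signed off.

**Centring:** in the last overhead picture, the gear, bearing and sleeve were within about 2 mm of their bay centres. The calibration is only good to about 2 mm.

**Checks that disagreed or were odd:**
- **Nut position:** the automatic measurement put it 3.3 mm off centre along y. Its outline was incomplete (26.8 mm measured, against 34 mm across corners). By eye in the same picture it is centred to about 1 mm, so I left it.
- **Sleeve grip:** the fingers read 33 mm on the 36 mm sleeve. It held during the carry and stands upright in its bay.

Tool-force readings, taken after each lift and each lowering, were under 3 N.

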